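# Clamp a power board in the inspection stand and crank it under the camera

## Task

Clamp the circuit board with the finned heat sink in the middle of the sloping inspection stand's carriage: top long edge into the sprung jaw first, push, lower the bottom edge, let go so that the spring seats it under both lips. Then fold the crank handle all the way out until it stands square to the bed, and only then wind the crank with it to bring the carriage fully home to its stop under the camera. Leave the handle out, do not bump the camera and do not disturb the other things on the table.

Things in the scene. Friction and masses are not known exactly. Their poses are not given: they have to be found in the camera images.
- power_board: teal circuit board 56 (its x) x 98 (y) x 2 mm with a finned aluminium heat sink on its middle, 22 (x) x 44 (y) mm, its top 38 mm above the underside; about 0.09 kg. Lies flat right of the black rework station. Origin: centre of the underside; z up through the sink. Grip the sink across its 22 mm, fingertips 12 mm or more above the underside to clear the jaws.
- stand: inspection stand, fixed, left of the black rework station (which fills x 0.25 to 0.56, y -0.14 to 0.12, 0.19 m high). A grey bed, 170 mm deep and 370 wide, slopes up at 32 degrees from front to back. Origin on the table under the bed's middle; x away from its front, y left, z up. The crank is at its right end (y = -130 mm), the camera near its left end (y = +112 mm).
- seat (a point): where the board's origin belongs on the sliding carriage; x up-slope across the jaws, y left along the travel, z square out of the bed (32 degrees from vertical, leaning frontward). The seated board's y lies along this y, either way round. Ledges with their top at z = 0 carry the board's underside; the upper one spans x = 14 to 40 mm. Nothing on the carriage rises above z = 9 mm.
- lower_lip (a point): inner edge of the fixed lower jaw's lip, at x = -24.5, z = 6 mm in the seat's frame (same axes). The lip fills z = 5 to 7.5 mm; the groove under it ends at x = -28 mm, where the seated board's lower edge rests. A board held 14 degrees flatter than the bed, with its upper edge down in the upper jaw, clears this lip.
- jaw_lip (a point): inner edge of the sprung upper jaw's black lip; with the jaw at rest at x = 21, z = 7.5 mm in the seat's frame (same axes). The lip fills z = 6 to 9 mm; the groove under it goes 5 mm deeper, to x = 26 mm at rest. To bring the board's lower edge down past the lower lip, push the jaw back by 5.5 mm or more, 7.5 mm is good; released, the spring slides the board down-slope home.
- upper_jaw (a joint): how far the sprung upper jaw is pushed back up-slope, 0 to 0.012 m; 0 when empty, about 0.002 with the board seated. The spring resists with 2 N at 0 and 5 N at 0.012.
- crank (a joint): crank angle, rad, growing anticlockwise seen from above the bed; 9.0 is the stop, with the carriage home under the camera. A toothed belt moves the carriage 14 mm to the left per rad. The crank is stiff (0.10 N m) and stays where it is left. At 0 the crank arm points down-slope (-x of the seat's frame).
- handle (a joint): fold angle of the crank handle: 0 folded flat back over the crank arm and hub (it starts within 0.2 of that), 1.571 fully out, square to the bed (its stop). Friction (0.035 N m) keeps it where it is left.
- crank_hub (a point): point on the crank's axis level with the handle's hinge, 22 mm further out of the bed than the seat; axes as those of the seat (x up-slope, y left, z out of the bed, along the crank's axis).
- crank_pivot (a point): the handle's hinge at the end of the crank arm, 45 mm from the crank's axis; x outward along the arm, y along the hinge pin, z out of the bed. The arm is 14 mm wide (hub 26 mm), its top 14 mm below this point; the hinge fork is 24 mm wide over its pin and rises 3 mm above this point.
- handle_knob (a point): centre of the black ball knob, 22 mm in diameter, at the free end of the crank handle, 70 mm from the hinge; the stem is 13 mm thick. Knob and stem spin freely about their length. Folded, the handle lies back over the arm and past the hub, the ball's centre 27 mm above the flat cover below it, so fingers can straddle it. The ball creeps a little between pads as it swings.
- lens (a point): front of the camera's lens, over the carriage's home place, 129 mm out from the seat plane; axes as those of the seat. A ring light of 62 mm diameter surrounds it, the camera goes on for 85 mm away from the bed.
- camera_head: the camera with arm and column, fixed to the bed; not to be bumped. Origin: the bed's middle, 20 mm below the seat plane; axes as those of the seat. The column, 20 mm square, stands at x = 87, y = 112 mm, up to z = 255 mm; the arm joins it to the camera at z = 205 mm.
- pcb_c: a small green circuit board without a heat sink, 40x62x11 mm, lying flat; bystander, to be left alone. Origin: centre of its underside.
- paste_jar: a white jar with a green cap, 41 mm across, 34 mm high; bystander, to be left alone. Origin: centre of its underside.
- solder_spool: a grey solder spool, 66 mm across, 34 mm high; bystander, to be left alone. Origin: centre of its underside.
- flat_pliers: blue-handled pliers, 50x126x10 mm; bystander, to be left alone. Origin: centre of its underside.
- magnet_dish: a round steel dish, 77 mm across, 15 mm high; bystander, to be left alone. Origin: centre of its underside.
- esd_brush: a black brush, 13x142x9 mm; bystander, to be left alone. Origin: centre of its underside.

How it is judged:
By the outcome, as a careful person would: the job done as asked, in the order asked, and still so for the second after the job is handed in, with the robot touching nothing.
It also fails if it takes over 72 s, if anything falls off the work surface, if the arm or the gripper's body presses on something with over 40 N, if the wrist force passes 120 N, or if a joint passes its speed limit or range.

## Robot

A 6-joint arm with a two-finger parallel gripper is mounted at the origin on a cart in front of the work surface, level with it; the furniture and walls round the work are solid. World frame = base frame: x ahead of the robot, y to its left, z up, the work surface at z = 0. Lengths are in m, angles in rad, forces in N, time in s.
With the tool pointing down it reaches from about 0.225 to 0.875 m from the base axis. Payload 3.4 kg.
Tool frame: the origin (TCP) lies at the very end of the fingers, on their centre line; the grasp point (between the pads) lies 19 mm behind it; z points along the fingers, y is the line along which they close (so a half turn about z gives the same grasp; the last joint's range is limited). The gripper opens to 85 mm and grips with 20 to 120 N. Pads are 22 mm wide; open, the fingers measure 114 mm over their backs; the gripper's body (76 mm by 85 mm) begins 54 mm behind the grasp point. The pads swing forward as they close: fully open they stand 13 mm farther back than shut.
Start: joints at [-1.343, 0.276, 1.505, -0, 1.361, -0.121], TCP at [0.197, -0.54, 0.231] pointing down, gripper open.
Joint ranges: [-2.89, 2.89], [-0.75, 2.08], [0.22, 2.7], [-1.18, 4.32], [0.11, 2.71], [-2.7, 2.7]. Speed limits (rad/s): [2.57, 2.57, 3.14, 3.14, 3.14, 3.14].

## Interface

Orientations are given as a unit quaternion [w, x, y, z].
In Python, from rig import manip gives the robot as it stands. The module is installed in compiled form; this text tells all that it offers.
- The arm moves only by the tool play_rows, never from a script. Its argument "motion" is a list of rows, each a list of 5 numbers: the shift along the tool's x, y, z in units of 40 mm (1.0 is 40 mm), then the turn about the tool's z in units of 10 degrees (1.0 is 10 degrees), then the finger opening in mm, from 0 to 85.4. A call has 1 to 5 rows; each row is the pose to reach, as a shift and turn from the pose commanded when the call began, along the tool's axes at that moment; what a row does not reach only later rows make up. A row lasts 1/8 s, in which the tool goes at most 62.5 mm and 10.7 degrees, less where a joint would pass 70% of its speed; a pose out of reach is approached as far as the arm can. A call with a gripper value outside its range is refused whole. The fingers move at their own pace and stop on an object; "newtons" is the grip in N (left out, the last holds). Time passes only in rows, so rows that repeat a pose let the fingers close. It gives the time, the measured TCP pose, the force, the opening and the grip force at its end, in the units of the state.
- manip.get_state(): the state, without advancing time (a new reading comes with each control period).
- manip.get_image(name): name is "scene" or "top" or "wrist"; returns a dict with "img" (420x560x3 uint8, red, green, blue), "range_z" (420x560 float32, m along the optical axis (not along the pixel's ray), 0 where there is no reading), "fx", "fy", "cx", "cy" (pixels), "R" (3x3) and "t" (3): a world point X has camera coordinates R X + t. Camera axes: x right, y down, z forward; pixel columns grow to the right and rows downward; lengths in m; the calibration is good to about 2 mm. A picture is of the moment at which its call begins.
- manip.sign_off(): hands the job in; it is judged then, once.
The state is a dict: "clock": time; "qpos": joint angles; "qd": joint speeds; "effort": joint torques, N m; "position": TCP position; "ee_rot": TCP orientation; "contact_force": force on the tool from outside, world axes, zero at the start; "moment": the same for the moment, N m; "width": finger opening in m; "gripper_force": force on a finger pad.
Only numpy, scipy, OpenCV 4.12 (cv2) and the standard library are available. Lean on these libraries where they do the work, as an engineer would, in place of code of your own. Each camera call takes 0.05 s, during which the arm holds its last target. There are 200 camera calls.

## Working session

There is one attempt and no reset: what is moved stays moved. The work goes in short steps, Python scripts to look and compute and a tool call to move; the robot and the scene stay as the last step left them, time stands still between calls to the robot, and variables do not carry over. Pictures are saved under pics/ and viewed, at most 10 in all, crops included, and the job is handed in when it is done.

Besides the shell and the picture viewer there is one more tool, called after "Emit:" as name(argument=value, ...) on one line, values as JSON. play_rows: Moves the arm, as the interface text tells. Its arguments: {"type":"object","properties":{"motion":{"type":"array","items":{"type":"array","items":{"type":"number"}}},"newtons":{"type":"number"}},"required":["motion"]}

```bash
mkdir -p pics; ls
python3 - <<'E'
from rig import manip
import cv2,numpy as np
print(manip.get_state())
ims={}
for n in ["scene","top","wrist"]:
    d=manip.get_image(n); ims[n]=d
    cv2.imwrite(f"pics/{n}0.png",d["img"][:,:,::-1]); print(n,d["fx"],d["cx"],d["cy"],np.round(d["R"],3).tolist(),np.round(d["t"],3))
    np.savez(f"{n}0.npz",**d)
a=np.hstack([ims["scene"]["img"],ims["top"]["img"]])[:,:,::-1]
E
```

```text
pics
{'clock': 0.0, 'qpos': array([-1.34300603e+00,  2.76621051e-01,  1.50614208e+00,  6.57495759e-06,
        1.36074971e+00, -1.21021831e-01]), 'qd': array([-2.15456311e-03,  4.38115522e-06, -9.88944353e-05,  9.99660523e-04,
        5.13620923e-04, -5.73076887e-04]), 'effort': array([-1.97023346e-04, -4.16765535e+01, -2.45805377e+01, -2.19660228e-04,
        1.11257663e-02,  9.96276214e-06]), 'position': array([ 0.19638505, -0.53984015,  0.23042132]), 'ee_rot': array([-9.58898429e-04,  9.84829440e-01,  1.73522483e-01, -4.80195898e-05]), 'contact_force': array([-0.75973972, -0.29822422, -0.20519591]), 'moment': array([ 0.02793588,  0.0442644 , -0.0126964 ]), 'gripper_force': 0.0, 'width': 0.08515313618004045}
scene 477.5622329826869 276.64489834859165 214.97988558359214 [[0.534, -0.845, 0.012], [-0.368, -0.245, -0.897], [0.761, 0.475, -0.442]] [-0.235  0.324  0.934]
top 429.5397024386679 282.4773630363983 205.40440584168877 [[0.002, -1.0, -0.02], [-0.994, -0.0, -0.11], [0.11, 0.02, -0.994]] [0.071 0.544 1.418]
wrist 314.54075768623994 276.7499180564786 214.37557253777945 [[0.342, -0.94, -0.002], [-0.901, -0.328, 0.283], [-0.266, -0.095, -0.959]] [-0.575 -0.037  0.38 ]
```

View pics/scene0.png

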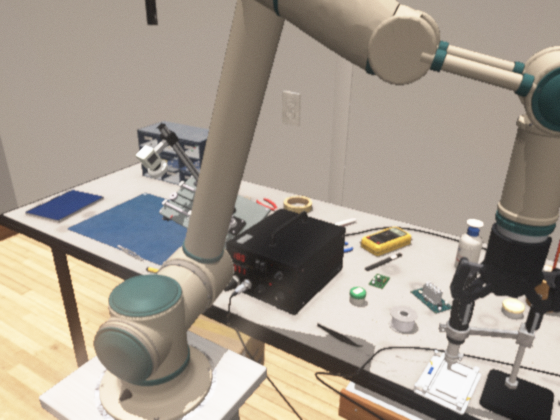

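View pics/top0.png

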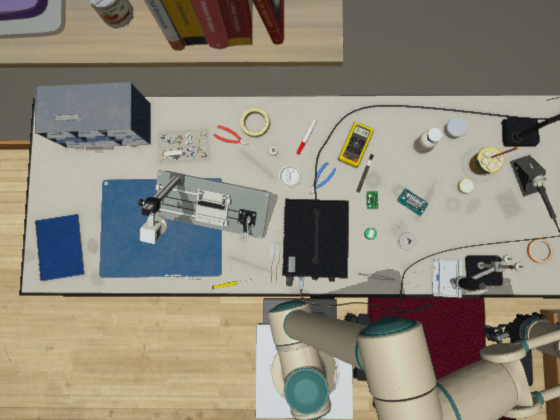

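```bash
cat > h.py <<'E'
import numpy as np,cv2
from rig import manip
from scipy.spatial.transform import Rotation as Ro
def rot(s): w,x,y,z=s["ee_rot"]; return Ro.from_quat([x,y,z,w]).as_matrix()
def cloud(d):
    v,u=np.mgrid[:420,:560]; z=d["range_z"]
    c=np.stack([(u-d["cx"])/d["fx"]*z,(v-d["cy"])/d["fy"]*z,z],-1)
    P=(c-d["t"])@d["R"]; P[z==0]=np.nan; return P
def ray(d,u,v,h):  # pixel -> world at height h
    C=-d["R"].T@d["t"]; r=np.array([(u-d["cx"])/d["fx"],(v-d["cy"])/d["fy"],1])@d["R"]
    return C+r*(h-C[2])/r[2]
def proj(d,X):
    c=np.atleast_2d(X)@np.asarray(d["R"]).T+d["t"]; return np.c_[c[:,0]/c[:,2]*d["fx"]+d["cx"],c[:,1]/c[:,2]*d["fy"]+d["cy"]]
def plan(target,s=None):   # world TCP target -> shift in tool units (40 mm)
    s=s or manip.get_state(); return np.round((np.array(target)-s["position"])@rot(s)/.04,3)
def yaw(s=None): s=s or manip.get_state(); return np.degrees(np.arctan2(*rot(s)[[1,0],0]))
def snap(n,tag):
    d=manip.get_image(n); np.savez(f"{tag}.npz",**d); cv2.imwrite(f"pics/{tag}.png",d["img"][:,:,::-1]); return d
E
python3 - <<'E'
from h import *
d=dict(np.load("top0.npz")); P=cloud(d)
def show(v0,v1,u0,u1,st):
    for v in range(v0,v1,st): print(v,[tuple(np.round(P[v,u]*1000).astype(int)) for u in range(u0,u1,st)])
hsv=cv2.cvtColor(d["img"],cv2.COLOR_RGB2HSV)
print(hsv[203,403],hsv[193,415],P[203,403])
sub=np.zeros((420,560),bool); sub[180:225,395:432]=1
m=sub&(hsv[...,0]>78)&(hsv[...,0]<105)&(hsv[...,1]>90)
sel=sub&(np.nan_to_num(P[...,2])>.02); print("sink",np.nanmean(P[sel],0),sel.sum(),np.nanmax(P[sel][:,2]))
v,u=np.nonzero(m); r=cv2.minAreaRect(np.c_[u,v].astype(np.float32)); print(m.sum(),r,[np.round(ray(d,*p,.002),4).tolist() for p in cv2.boxPoints(r)], ray(d,*r[0],.002))
# bed plane: points in stand region
S=P[165:250,155:275].reshape(-1,3); S=S[np.isfinite(S[:,0])]
big=cv2.resize(d["img"][150:260,130:290],None,fx=5,fy=5,interpolation=cv2.INTER_CUBIC)
cv2.imwrite("pics/topstand.png",big[:,:,::-1])
E
```

```text
[ 85 120 104] [ 26  20 180] [ 0.55625489 -0.34159037 -0.00458225]
sink [ 0.55976983 -0.37085777  0.03252342] 87 0.046071807900759515
181 ((412.230712890625, 201.6538543701172), (27.735010147094727, 14.699555397033691), 33.690067291259766) [[0.5656, -0.3184, 0.002], [0.6079, -0.3474, 0.002], [0.5547, -0.4244, 0.002], [0.5127, -0.3953, 0.002]] [ 0.56013124 -0.37143498  0.002     ]
```

View pics/topstand.png

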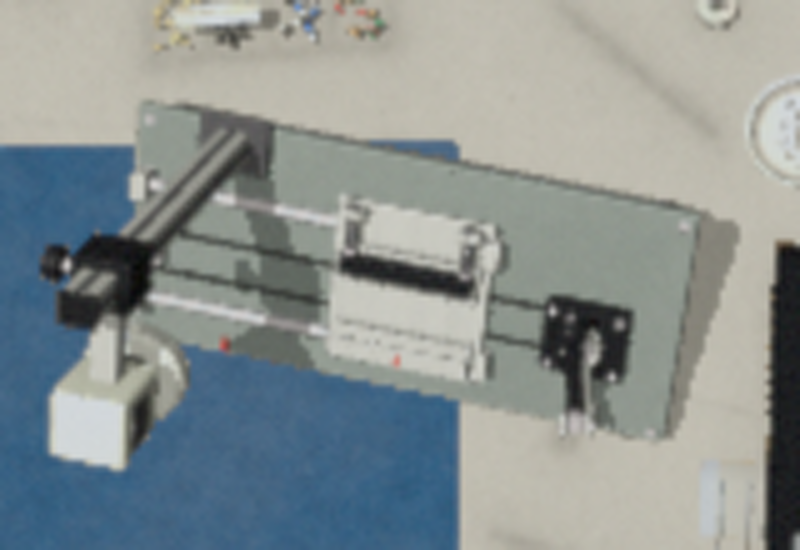

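Emit:
play_rows(motion=[[1.5, -0.1, 0, -1, 85], [3, -0.2, 0, -2, 85], [4.5, -0.4, 0, -3, 85], [6, -0.5, 0, -4, 85], [7.5, -0.6, 0, -5, 85]])

```text
clock: 0.78
position: [0.4718, -0.4142, 0.2311]
ee_rot: [-0.0, 0.818, 0.576, -0.0]
contact_force: [-0.5, -0.4, 1.0]
width: 0.085
gripper_force: 0.0
```

Run:
```python
from h import *
print(plan([.56,-.371,.2]),yaw(),manip.get_state()["qpos"])
```

```text
[1.761 1.712 0.776] 70.31683581357393 [-8.31144505e-01  3.56006488e-01  1.38643041e+00 -2.75782795e-04
  1.39932556e+00 -4.87561381e-01]
```

Emit:
play_rows(motion=[[0.8, 0.8, 0.3, -1, 85], [1.76, 1.71, 0.7, -2, 85], [1.76, 1.71, 0.7, -3, 85], [1.76, 1.71, 0.7, -4, 85], [1.76, 1.71, 0.7, -5, 85]])

```text
clock: 1.4
position: [0.5587, -0.3721, 0.2025]
ee_rot: [-0.001, 0.497, 0.868, 0.0]
contact_force: [0.3, 0.1, 0.3]
width: 0.0848
gripper_force: 0.0
```

Emit:
play_rows(motion=[[0, 0, 0, -1, 85], [0, 0, 0, -2, 85], [0, 0, 0, -2.5, 85], [0, 0, 0, -2.5, 85]])

```text
clock: 1.9
position: [0.5584, -0.3725, 0.2029]
ee_rot: [-0.0, 0.301, 0.954, 0.0]
contact_force: [-0.2, -0.3, 0.5]
width: 0.0848
gripper_force: 0.0
```

Run:
```python
from h import *
s=manip.get_state(); print(s["position"],yaw(),s["qpos"])
d=snap("wrist","w1"); P=cloud(d)
hsv=cv2.cvtColor(d["img"],cv2.COLOR_RGB2HSV)
m=(hsv[...,0]>78)&(hsv[...,0]<100)&(hsv[...,1]>90)&(abs(np.nan_to_num(P[...,2])-.002)<.02)
Q=P[m]; Q=Q[np.linalg.norm(Q[:,:2]-[.56,-.371],axis=1)<.08]
r=cv2.minAreaRect((Q[:,:2]*1000).astype(np.float32)); print("board",r,np.median(Q[:,2]))
sel=(np.nan_to_num(P[...,2])>.03)&(np.nan_to_num(P[...,2])<.045)&(np.linalg.norm(np.nan_to_num(P[...,:2])-[.56,-.371],axis=-1)<.05)
print("sink",cv2.minAreaRect((P[sel][:,:2]*1000).astype(np.float32)),np.median(P[sel][:,2]),sel.sum())
```

```text
[ 0.55844566 -0.37245614  0.20288201] 144.92328577649795 [-6.91736948e-01  4.36556369e-01  1.32727287e+00 -6.73429748e-05
  1.37853397e+00 -1.65031623e+00]
board ((562.2251586914062, -373.99993896484375), (94.35013580322266, 53.19622802734375), 55.744422912597656) 0.002800661240019277
sink ((562.3116455078125, -374.27252197265625), (43.361366271972656, 21.987459182739258), 56.395225524902344) 0.03851059001483205 496
```

View pics/w1.png

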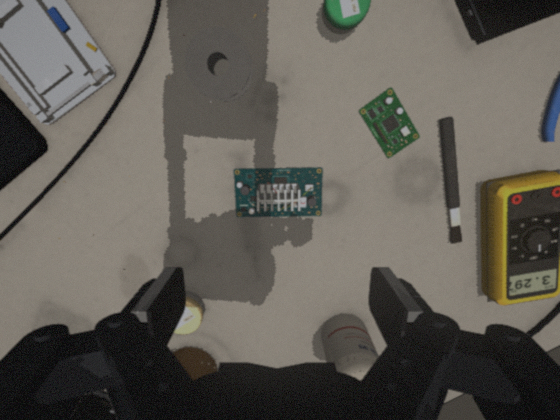

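Run:
```python
from h import *
print(plan([.5623,-.3742,.016]))
```

```text
[-0.106  0.02   4.673]
```

Emit:
play_rows(motion=[[-0.1, 0.02, 1.2, -0.1, 70], [-0.1, 0.02, 2.4, -0.1, 65], [-0.1, 0.02, 3.6, -0.1, 65], [-0.1, 0.02, 4.3, -0.1, 65], [-0.1, 0.02, 4.67, -0.1, 65]], newtons=40)

```text
clock: 2.58
position: [0.5615, -0.3736, 0.0145]
ee_rot: [-0.001, 0.293, 0.956, 0.001]
contact_force: [-0.4, -0.7, 0.3]
width: 0.0647
gripper_force: 0.0
```

Emit:
play_rows(motion=[[0, 0, 0, 0, 30], [0, 0, 0, 0, 30], [0, 0, 0, 0, 30], [0, 0, 0, 0, 30], [0, 0, 0, 0, 30]])

```text
clock: 3.2
position: [0.5625, -0.3743, 0.017]
ee_rot: [0.0, 0.293, 0.956, -0.0]
contact_force: [0.6, -0.6, -1.4]
width: 0.0429
gripper_force: 44.1
```

Emit:
play_rows(motion=[[0, 0, -1.2, 0, 30], [0, 0, -2.6, 0, 30], [0, 0, -4, 0, 30], [0, 0, -5.4, 0, 30], [0, 0, -6.8, 0, 30]])

```text
clock: 3.82
position: [0.5621, -0.374, 0.2906]
ee_rot: [0.0, 0.293, 0.956, -0.0]
contact_force: [1.2, -0.6, -0.1]
width: 0.0432
gripper_force: 44.1
```

Run:
```python
from h import *
d=dict(np.load("top0.npz")); P=cloud(d)
# grey-green bed samples (crop px/5 + offset)
R=[(620,150,690,400),(520,200,680,280),(280,150,330,180),(510,350,540,390),(160,180,230,190),(200,260,240,275)]
Q=np.vstack([P[150+y0//5:150+y1//5,130+x0//5:130+x1//5].reshape(-1,3) for x0,y0,x1,y1 in [(620,240,680,400),(520,200,660,280),(270,150,330,175)]])
Q=Q[np.isfinite(Q[:,0])]
for _ in range(4):
    c=np.median(Q,0) if _==0 else Q.mean(0); n=np.linalg.svd(Q-Q.mean(0))[2][2]; n*=np.sign(n[2]); r=(Q-Q.mean(0))@n; Q=Q[abs(r)<max(.004,2*r.std())] if _<3 else Q
print("n",n,"tilt",np.degrees(np.arccos(n[2])),"uphill az",np.degrees(np.arctan2(-n[1],-n[0])),len(Q),r.std(),Q.mean(0))
c=Q.mean(0)
def onplane(u,v,off=0):
    C=-d["R"].T@d["t"]; q=np.array([(u-d["cx"])/d["fx"],(v-d["cy"])/d["fy"],1])@d["R"]; return C+q*((c+n*off-C)@n)/(q@n)
for nm,(x,y) in dict(LB=(145,100),RB=(700,210),RF=(665,438),LF=(137,340)).items(): print(nm,np.round(onplane(130+x/5,150+y/5),4))
np.savez("bed.npz",n=n,c=c)
```

```text
n [-0.51856083  0.10078594  0.84908001] tilt 31.888253543029144 uphill az -10.998714158370484 796 0.002159917541915786 [0.54529765 0.18130856 0.09277562]
LB [0.648  0.4669 0.1216]
RB [0.5767 0.1102 0.1204]
RF [0.4354 0.1372 0.0309]
LF [0.5011 0.4959 0.0284]
```

Emit:
play_rows(motion=[[0.9, 1.1, 0, 0, 30], [1.8, 2.2, 0, 0, 30], [2.7, 3.3, 0, 0, 30], [3.6, 4.4, 0, 0, 30], [4.5, 5.5, 0, 0, 30]])

```text
clock: 4.45
position: [0.5357, -0.0894, 0.2887]
ee_rot: [0.0, 0.293, 0.956, 0.0]
contact_force: [0.5, -0.3, -0.9]
width: 0.0431
gripper_force: 44.2
```

Emit:
play_rows(motion=[[0.9, 1.1, 0, -0.5, 30], [1.8, 2.2, 0, -1, 30], [2.7, 3.3, 0, -1.5, 30], [3.6, 4.4, 0, -2, 30], [4.5, 5.5, 0, -2.3, 30]])

```text
clock: 5.08
position: [0.5096, 0.1936, 0.2888]
ee_rot: [0.0, 0.095, 0.995, 0.0]
contact_force: [0.3, 0.4, -1.0]
width: 0.0432
gripper_force: 44.2
```

Run:
```python
from h import *
s=manip.get_state(); print(s["position"],yaw(),s["qpos"],plan([.5,.27,.32]))
d=snap("wrist","w2")
```

```text
[0.50957815 0.19360857 0.28876418] 169.0893485824775 [ 2.35598466e-01  2.03020356e-01  1.46333523e+00 -2.42992499e-04
  1.47437914e+00 -1.14474784e+00] [ 0.596  1.83  -0.781]
```

View pics/w2.png

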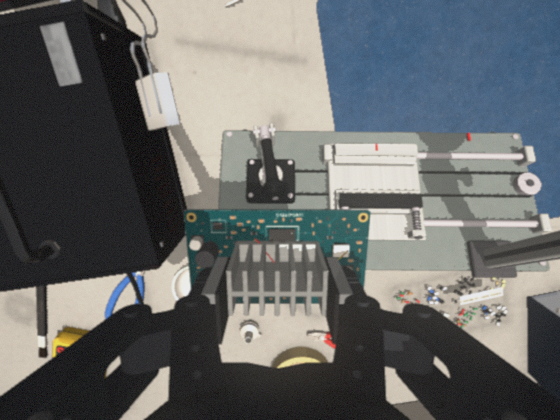

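```bash
cat >> h.py <<'E'
a=np.radians(-11.0); t=np.radians(32)
X=np.array([np.cos(t)*np.cos(a),np.cos(t)*np.sin(a),np.sin(t)]); N=np.array([-np.sin(t)*np.cos(a),-np.sin(t)*np.sin(a),np.cos(t)]); Y=np.cross(N,X)
S=np.c_[X,Y,N]  # stand axes
O=np.array([.5403,.3025,.0753])+.02*N   # bed middle at the seat plane
def rect(d,z,k=3,x=(-90,90),y=(-165,55),O=O):  # rows: x from high to low; cols: y from high(left) to low
    gx,gy=np.meshgrid(np.arange(x[1],x[0],-1/k),np.arange(y[1],y[0],-1/k),indexing="ij")
    W=O+(gx[...,None]*X+gy[...,None]*Y+z*N)/1000
    q=proj(d,W.reshape(-1,3)).reshape(gx.shape+(2,)).astype(np.float32)
    return cv2.remap(d["img"],q[...,0],q[...,1],cv2.INTER_CUBIC)
E
python3 - <<'E'
from h import *
d=dict(np.load("w2.npz")); P=(cloud(d)-O)@S*1000
x,y,z=P[...,0],P[...,1],P[...,2]
def reg(x0,x1,y0,y1):
    m=(x>x0)&(x<x1)&(y>y0)&(y<y1)&(abs(z)<80); return m.sum(),np.round(np.nanpercentile(z[m],[5,25,50,75,95]),1) if m.any() else 0
print("bed",reg(-80,-50,-120,-90),reg(-75,-45,-180,-165),reg(-60,-20,50,90),reg(50,80,60,90),reg(-80,-70,-100,80))
m=(abs(z+20)<6)
A=np.c_[x[m],y[m],np.ones(m.sum())]; print("plane",np.linalg.lstsq(A,z[m],rcond=None)[0])
# bed outline
for y0 in (-100,60,100,150): q=(abs(y-y0)<4)&m; print("x range at y",y0,np.nanpercentile(x[q],[0.5,99.5]))
for x0 in (-70,-50): q=(abs(x-x0)<4)&m; print("y range",x0,np.nanpercentile(y[q],[.3,99.7]))
for x0 in range(-55,60,5): print(x0,reg(x0-2.5,x0+2.5,-40,10))
print("crank");
m=(z>25)&(z<60)&(y<-90)&(y>-170)&(abs(x)<90); 
for x0 in range(-80,60,8):
    q=m&(abs(x-x0)<4); print(x0,q.sum(),np.round([np.median(y[q]),*np.percentile(z[q],[10,50,90])],1) if q.sum() else 0)
cv2.imwrite("pics/r2.png",rect(d,9)[:,:,::-1])
E
```

```text
bed (np.int64(569), array([-22.6, -21.8, -21.3, -20.7,  23. ])) (np.int64(276), array([-22.4, -21.7, -21.2, -20.6, -20. ])) (np.int64(933), array([-23.2, -22.4, -21.6, -14.5, -10.2])) (np.int64(717), array([-23.4, -22.6, -22.1, -21.6, -20.9])) (np.int64(1071), array([-23.1, -22.4, -21.9, -21.4, -20.6]))
plane [-5.90762397e-03 -8.32663983e-04 -2.12532882e+01]
x range at y -100 [-151.49928976   17.41944126]
x range at y 60 [-146.17520107   85.29334831]
x range at y 100 [-145.58587906   94.11811818]
x range at y 150 [-146.72984055   85.29815844]
y range -70 [-252.12222989  185.93058244]
y range -50 [-249.9173938   174.95054566]
-55 (np.int64(0), 0)
-50 (np.int64(149), array([4.7, 5.1, 5.8, 6.2, 6.8]))
-45 (np.int64(177), array([4.6, 5.3, 5.8, 6.2, 7. ]))
-40 (np.int64(310), array([-2.5, -1.4,  5. ,  5.8,  6.7]))
-35 (np.int64(183), array([-3.1, -2.3, -1.8, -1.3, -0.5]))
-30 (np.int64(304), array([-10.8,  -9.8,  -8.4,  -4.4,  -1.3]))
-25 (np.int64(174), array([-11. , -10.3,  -9.8,  -9.3,  -8.7]))
-20 (np.int64(179), array([-10.9, -10.4,  -9.9,  -9.4,  -8.8]))
-15 (np.int64(178), array([-
[... 665 characters left out ...]
  -9.9,  -9.2,  -8.5]))
45 (np.int64(86), array([-10.7, -10.2,  -9.7,  -9.2,  -8.6]))
50 (np.int64(108), array([-11. , -10.3,  -9.7,  -9.3,  -8.6]))
55 (np.int64(121), array([-22.8, -22. , -21.3, -11.2,  -9.7]))
crank
-80 0 0
-72 0 0
-64 12 [-127.6   25.3   25.7   26.5]
-56 40 [-127.    25.6   26.4   27. ]
-48 37 [-125.9   25.2   26.7   28. ]
-40 70 [-124.6   25.9   27.5   28.8]
-32 67 [-123.5   26.4   27.9   29.4]
-24 73 [-122.3   26.4   29.    30.4]
-16 78 [-121.2   27.6   29.8   31. ]
-8 83 [-120.2   28.1   30.9   32.2]
0 86 [-118.6   28.9   32.4   34.4]
8 140 [-117.    31.9   36.5   38.1]
16 185 [-117.    29.7   34.1   37.3]
24 24 [-116.5   26.7   29.    31.2]
32 0 0
40 0 0
48 0 0
56 0 0
```

View pics/r2.png

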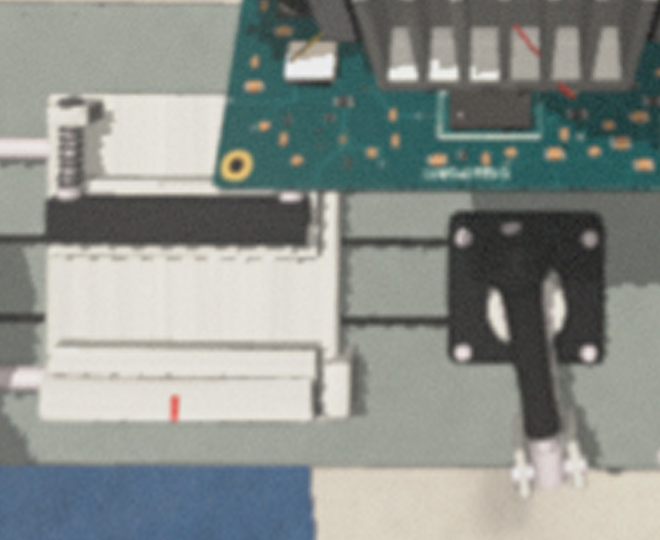

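Run:
```python
from h import *
d=dict(np.load("w2.npz"))
def g(z,x,y): return cv2.cvtColor(rect(d,z,4,x,y),cv2.COLOR_RGB2GRAY).astype(float)
p=g(7.2,(-10,30),(-20,10)).mean(1); xs=np.arange(30,-10,-.25); gr=np.gradient(p); print("jaw lip edges",[(xs[i],round(gr[i],1)) for i in np.argsort(-abs(gr))[:6]])
p=g(5.8,(-60,-20),(-20,10)).mean(1); xs=np.arange(-20,-60,-.25); gr=np.gradient(p); print("lower",[(xs[i],round(gr[i],1)) for i in np.argsort(-abs(gr))[:12]])
p=g(7.2,(12,18),(-60,60)).mean(0); ys=np.arange(60,-60,-.25); gr=np.gradient(p); print("jaw y ends",[(ys[i],round(gr[i],1)) for i in np.argsort(-abs(gr))[:8]])
P=(cloud(d)-O)@S*1000; x,y,z=P[...,0],P[...,1],P[...,2]
e=[];f=[]
for c in range(335,415):
    xc,zc=x[:,c],z[:,c]; ok=(abs(xc)<60)&(abs(zc)<12)
    a1=xc[ok&(zc>4)&(xc<-20)]; b=xc[ok&(zc>4)&(xc>0)&(xc<30)]
    if len(a1): e.append(a1.max())
    if len(b): f.append(b.min())
print("lower lip inner",np.percentile(e,[10,50,90]),"jaw lip inner",np.percentile(f,[10,50,90]))
m=(z>33)&(y<-100)&(y>-140)&(abs(x-14)<25); Q=P[m]
from scipy.optimize import least_squares
r=least_squares(lambda c:np.linalg.norm(Q-c,axis=1)-11,[14,-117,27],loss="soft_l1"); print("ball",r.x,len(Q),np.sqrt((r.fun**2).mean()))
# board in gripper, in tool frame
s=manip.get_state(); W=cloud(d); hsv=cv2.cvtColor(d["img"],cv2.COLOR_RGB2HSV)
m=(hsv[...,0]>78)&(hsv[...,0]<100)&(hsv[...,1]>90)&(np.linalg.norm(W-s["position"],axis=-1)<.08)
T=(W[m]-s["position"])@rot(s)*1000; print("board in tool",np.percentile(T,[.5,5,50,95,99.5],axis=0).round(1).tolist()); A=np.c_[T[:,:2],np.ones(len(T))]; print(np.linalg.lstsq(A,T[:,2],rcond=None)[0])
```

```text
jaw lip edges [(np.float64(24.5), np.float64(-19.7)), (np.float64(24.75), np.float64(-19.1)), (np.float64(24.25), np.float64(-16.4)), (np.float64(25.0), np.float64(-16.1)), (np.float64(7.75), np.float64(15.5)), (np.float64(7.5), np.float64(14.3))]
lower [(np.float64(-25.0), np.float64(-8.8)), (np.float64(-24.75), np.float64(-8.7)), (np.float64(-24.5), np.float64(-8.6)), (np.float64(-25.25), np.float64(-8.4)), (np.float64(-51.75), np.float64(-8.4)), (np.float64(-52.0), np.float64(-8.4)), (np.float64(-27.75), np.float64(8.2)), (np.float64(-27.5), np.float64(8.1)), (np.float64(-51.5), np.float64(-8.1)), (np.float64(-24.25), np.float64(-7.7)), (np.float64(-51.25), np.float64(-7.4)), (np.float64(-36.5), np.float64(-7.3))]
jaw y ends [(np.float64(-56.75), np.float64(-13.1)), (np.float64(-56.5), np.float64(-12.1)), (np.float64(-57.0), np.float64(-11.9)), (np.float64(-57.5), np.float64(-11.9)), (np.float64(-52.5), np.float64(11.6)), (np.float64(-52.25), np.float64(11.4)), (np.float64(-57.25), np.float64(-11.4)), (np.float64(-57.75), np.float64(-11.2))]
lower lip inner [-38.64792431 -37.94975904 -37.58146379] jaw lip inner [7.56673832 7.99822869 8.96709659]
ball [   9.88273659 -116.95275723   27.26172081] 268 0.6347646836471551
board in tool [[-18.5, -55.9, 12.1], [-4.2, -53.6, 12.7], [15.2, -4.2, 13.8], [24.2, 37.6, 14.9], [24.9, 39.5, 15.5]]
[3.16898752e-03 8.81574499e-03 1.38129553e+01]
```

```bash
cat > m.py <<'E'
from h import *
from scipy.optimize import least_squares
def board(d,s):
    W=cloud(d); hsv=cv2.cvtColor(d["img"],cv2.COLOR_RGB2HSV)
    m=(hsv[...,0]>78)&(hsv[...,0]<100)&(hsv[...,1]>90)&(np.linalg.norm(W-s["position"],axis=-1)<.08)
    T=(W[m]-s["position"])@rot(s)*1000; print("board in tool",np.percentile(T,[.5,50,99.5],axis=0).round(1).tolist()); print(np.linalg.lstsq(np.c_[T[:,:2],np.ones(len(T))],T[:,2],rcond=None)[0])
    Rc=np.asarray(d["R"]); print("cam in tool",((-Rc.T@d["t"])-s["position"])@rot(s),np.round(Rc@rot(s),3).tolist())
def stand(d):
    P=(cloud(d)-O)@S*1000; x,y,z=P[...,0],P[...,1],P[...,2]
    m=abs(z+21)<6; m&=(abs(x)<80)&(abs(y)<170); print("bed",np.linalg.lstsq(np.c_[x[m],y[m],np.ones(m.sum())],z[m],rcond=None)[0])
    for q,(a,b) in dict(lower=(-60,-20),jaw=(0,30)).items():
        k=(z>3.5)&(z<11)&(x>a)&(x<b)&(y>-40)&(y<30); r=cv2.minAreaRect(P[k][:,:2].astype(np.float32)); print(q,k.sum(),np.percentile(x[k],[1,99]).round(1),np.median(z[k]).round(1))
        k=(z>3.5)&(z<11)&(x>a)&(x<b)&(y>-75)&(y<60); print("  y",np.percentile(y[k],[.5,99.5]).round(1))
    m=(z>33)&(y<-90)&(y>-150)&(abs(x-14)<35); Q=P[m]
    if len(Q)>20: r=least_squares(lambda c:np.linalg.norm(Q-c,axis=1)-11,[14,-117,27],loss="soft_l1"); print("ball",r.x.round(1),len(Q),np.sqrt((r.fun**2).mean()))
E
python3 - <<'E'
from m import *
s=manip.get_state(); print(s["position"],s["qd"].round(3))
d=snap("wrist","w3"); board(d,s); stand(d); stand(snap("top","t3"))
E
```

```text
[0.50822477 0.20137485 0.28864569] [-0.075 -0.013  0.023 -0.059  0.008 -0.075]
board in tool [[-15.2, -48.2, 12.4], [17.9, 5.2, 13.9], [27.6, 47.1, 15.5]]
[2.55477622e-03 1.63831100e-03 1.38499322e+01]
cam in tool [ 0.07202705 -0.00069284 -0.1431157 ] [[0.0, 1.0, -0.0], [-0.959, 0.0, -0.284], [-0.284, 0.0, 0.959]]
bed [ 9.79119676e-04 -2.85705599e-03 -2.15868206e+01]
lower 723 [-51.9 -37.6] 5.6
  y [-48.   43.1]
jaw 886 [ 8.  22.8] 7.2
  y [-46.4  40.7]
ball [   9.9 -117.    27.3] 277 0.7205584903271904
bed [-2.86524485e-03 -1.71763572e-03 -2.04329799e+01]
lower 72 [-54.  -38.3] 7.3
  y [-45.1  34.6]Traceback (most recent call last):
  File "<stdin>", line 3, in <module>
  File "m.py", line 12, in stand
    k=(z>3.5)&(z<11)&(x>a)&(x<b)&(y>-40)&(y<30); r=cv2.minAreaRect(P[k][:,:2].astype(np.float32)); print(q,k.sum(),np.percentile(x[k],[1,99]).round(1),np.median(z[k]).round(1))
                                                                                                                   ~~~~~~~~~~~~~^^^^^^^^^^^^^
    return _quantile_unchecked(
        a, q, axis, out, overwrite_input, method, keepdims, weights)
    return _ureduce(a,
                    func=_quantile_ureduce_func,
    ...<5 lines>...
                    overwrite_input=overwrite_input,
                    method=method)
    r = func(a, **kwargs)
    result = _quantile(arr,
                       quantiles=q,
    ...<2 lines>...
                       out=out,
                       weights=wgt)
    slices_having_nans = np.isnan(arr[-1, ...])
                                  ~~~^^^^^^^^^
IndexError: index -1 is out of bounds for axis 0 with size 0
```

```bash
cat >> h.py <<'E'
SO=O+(-13.35*X-3*Y-2.7*N)/1000   # seat
def tcp(x,z,th,hp=29,y=0,up=0):  # board upper edge at (x,z) mm, board th deg flatter than bed
    th=np.radians(th); c,s=np.cos(th),np.sin(th)
    return SO+((x-28*c+hp*s)*X+y*Y+(z+28*s+hp*c)*N)/1000-[0,0,(hp-17-up)/1000]
def toseat(p): return (np.array(p)-SO)@S*1000
E
python3 - <<'E'
from h import *
s=manip.get_state(); print(s["position"],yaw(),s["contact_force"])
A=tcp(30,9,32,up=40); print(A,plan(A,s)); R=rot(s)
B=tcp(30,9,32)
for p in (A,B,tcp(30,9,25),tcp(30,9,18),tcp(30,9,12)): print(np.round((p-B)@R/.04,3))
E
```

```text
[0.50924432 0.19445305 0.28842875] 169.25659607688021 [ 0.19520959 -0.98037491 -0.51884957]
[0.51242177 0.30486283 0.16342682] [0.436 2.726 3.126]
[ 0.  0. -1.]
[0. 0. 0.]
[0.083 0.    0.091]
[0.155 0.001 0.191]
[0.206 0.001 0.283]
```

Emit:
play_rows(motion=[[0.3, 1.4, 0, 0, 30], [0.44, 2.73, 0.2, 0, 30], [0.44, 2.73, 1.4, 0, 30], [0.44, 2.73, 2.6, 0, 30], [0.44, 2.73, 3.1, 0, 30]])

```text
clock: 5.85
position: [0.5122, 0.3003, 0.1612]
ee_rot: [-0.002, 0.097, 0.995, -0.002]
contact_force: [-0.1, 0.3, -0.8]
width: 0.0432
gripper_force: 44.2
```

Emit:
play_rows(motion=[[0, 0, 0, 0, 30], [0, 0, 0, 0, 30]], newtons=20)

```text
clock: 6.1
position: [0.5148, 0.302, 0.1657]
ee_rot: [0.001, 0.097, 0.995, 0.0]
contact_force: [1.0, 0.1, -0.4]
width: 0.0429
gripper_force: 44.2
```

Run:
```python
from m import *
s=manip.get_state(); print(s["position"],yaw(),s["contact_force"],s["gripper_force"],plan(tcp(30,9,32,up=5),s))
d=snap("wrist","w4"); s=manip.get_state(); print(s["position"]); board(d,s); stand(d)
```

```text
[0.51483592 0.30199402 0.16572066] 168.92032357066736 [ 1.01607943  0.09922995 -0.39319918] 44.16855990886688 [0.075 0.058 0.932]
[0.51497446 0.30222923 0.16608324]
board in tool [[-24.3, -48.9, 12.3], [17.6, 6.0, 14.3], [27.7, 47.0, 15.8]]
[ 0.02945482  0.01369252 13.49505763]
cam in tool [ 0.07200003 -0.00086135 -0.14281354] [[-0.0, 1.0, 0.0], [-0.959, -0.0, -0.283], [-0.283, -0.0, 0.959]]
bed [ 3.67329593e-04 -2.89107567e-03 -2.16896927e+01]
lower 1654 [-51.8 -37.9] 5.7
  y [-47.5  43.1]Traceback (most recent call last):
  File "<stdin>", line 3, in <module>
  File "m.py", line 12, in stand
    k=(z>3.5)&(z<11)&(x>a)&(x<b)&(y>-40)&(y<30); r=cv2.minAreaRect(P[k][:,:2].astype(np.float32)); print(q,k.sum(),np.percentile(x[k],[1,99]).round(1),np.median(z[k]).round(1))
                                                                                                                   ~~~~~~~~~~~~~^^^^^^^^^^^^^
    return _quantile_unchecked(
        a, q, axis, out, overwrite_input, method, keepdims, weights)
    return _ureduce(a,
                    func=_quantile_ureduce_func,
    ...<5 lines>...
                    overwrite_input=overwrite_input,
                    method=method)
    r = func(a, **kwargs)
    result = _quantile(arr,
                       quantiles=q,
    ...<2 lines>...
                       out=out,
                       weights=wgt)
    slices_having_nans = np.isnan(arr[-1, ...])
                                  ~~~^^^^^^^^^
IndexError: index -1 is out of bounds for axis 0 with size 0
```

Emit:
play_rows(motion=[[0.07, 0.05, 0.5, 0, 30], [0.07, 0.05, 0.9, 0, 30], [0.08, 0.05, 1.05, 0, 30], [0.08, 0.05, 1.05, 0, 30]], newtons=20)

```text
clock: 6.65
position: [0.5112, 0.305, 0.1228]
ee_rot: [0.0, 0.096, 0.995, 0.0]
contact_force: [-0.2, 0.1, -1.5]
width: 0.0436
gripper_force: 44.2
```

Emit:
play_rows(motion=[[0.03, 0, 0.05, 0, 30], [0.06, 0, 0.09, 0, 30], [0.08, 0, 0.1, 0, 30], [0.08, 0, 0.1, 0, 30]])

```text
clock: 7.15
position: [0.5092, 0.3061, 0.1209]
ee_rot: [0.002, 0.096, 0.995, 0.001]
contact_force: [-0.7, -1.0, 7.3]
width: 0.0432
gripper_force: 45.3
```

Run:
```python
from m import *
s=manip.get_state(); print(s["position"],yaw(),s["contact_force"],s["gripper_force"],plan(tcp(30,9,25),s))
d=snap("wrist","w5"); s=manip.get_state(); print(s["position"],s["contact_force"]); board(d,s)
```

```text
[0.50920552 0.30609753 0.12087662] 168.98963743604753 [-0.74801379 -1.03480854  7.27831278] 45.2783328294754 [-0.002 -0.015  0.027]
[0.50920357 0.30607184 0.12089827] [-0.47771401 -0.85115759  8.24176616]
board in tool [[-25.7, -48.5, -26.4], [17.4, 9.0, 14.0], [27.5, 47.2, 15.5]]
[ 0.04429283  0.01886844 12.85824577]
cam in tool [ 0.07201023 -0.00069837 -0.14311308] [[0.0, 1.0, -0.0], [-0.959, 0.0, -0.284], [-0.284, 0.0, 0.959]]
```

Emit:
play_rows(motion=[[0.03, 0, 0.04, 0, 25], [0.06, 0, 0.08, 0, 25], [0.09, 0, 0.12, 0, 25], [0.09, 0, 0.12, 0, 25]], newtons=20)

```text
clock: 7.7
position: [0.5069, 0.3068, 0.118]
ee_rot: [0.004, 0.096, 0.995, 0.001]
contact_force: [-2.6, -1.5, 16.0]
width: 0.0433
gripper_force: 47.1
```

Run:
```python
from m import *
d=snap("wrist","w6"); s=manip.get_state(); print(s["position"],s["contact_force"],s["gripper_force"]); board(d,s)
```

```text
[0.50686229 0.30673688 0.11799923] [-2.36355215 -2.5006441  15.67003617] 47.13174283504486
board in tool [[-28.4, -48.6, 10.1], [14.9, 11.1, 14.6], [25.0, 47.1, 16.5]]
[ 0.09078694  0.01781128 12.97350494]
cam in tool [ 0.07200933 -0.00069111 -0.14314754] [[0.0, 1.0, -0.0], [-0.959, -0.0, -0.284], [-0.284, 0.0, 0.959]]
```

Emit:
play_rows(motion=[[0.03, 0, 0.04, 0, 25], [0.06, 0, 0.08, 0, 25], [0.09, 0, 0.12, 0, 25], [0.12, 0, 0.17, 0, 25], [0.12, 0, 0.17, 0, 25]])

```text
clock: 8.38
position: [0.5016, 0.3078, 0.1107]
ee_rot: [0.003, 0.096, 0.995, 0.001]
contact_force: [-3.5, -2.3, 14.3]
width: 0.0431
gripper_force: 48.7
```

Run:
```python
from m import *
d=snap("wrist","w7"); s=manip.get_state(); print(s["position"],s["contact_force"],s["gripper_force"]); board(d,s)
```

```text
[0.50162354 0.30777662 0.11073037] [-2.67093311 -1.61003758 15.48468719] 48.735782504081726
board in tool [[-34.5, -48.8, -28.3], [7.9, 6.8, 15.6], [17.9, 47.0, 19.3]]
[ 0.26226652  0.02369613 13.04250996]
cam in tool [ 0.07201495 -0.0007063  -0.14311575] [[0.0, 1.0, -0.0], [-0.959, 0.0, -0.284], [-0.284, 0.0, 0.959]]
```

```bash
cat >> h.py <<'E'
H=np.array([np.cos(a),np.sin(a),0])
def tE(x,z,y=0,e=(34.9,7.0)): return SO+(x*X+y*Y+z*N)/1000-(e[0]*H-[0,0,e[1]])/1000
E
python3 - <<'E'
from h import *
s=manip.get_state(); p=s["position"]; print("edge in seat",toseat(p+(34.9*H-[0,0,7.0])/1000))
for q in [(30,25),(15,20),(15,6)]: print(q,plan(tE(*q),s))
E
```

```text
edge in seat [24.96196057  0.79985314  8.96851449]
(30, 25) [ 0.103 -0.019 -0.407]
(15, 20) [ 0.357 -0.02  -0.104]
(15, 6) [ 0.173 -0.021  0.194]
```

Emit:
play_rows(motion=[[0.1, 0, -0.3, 0, 25], [0.25, 0, -0.3, 0, 25], [0.35, -0.02, -0.2, 0, 25], [0.35, -0.02, -0.2, 0, 25], [0.35, -0.02, -0.2, 0, 25]])

```text
clock: 9.05
position: [0.4855, 0.309, 0.1143]
ee_rot: [-0.0, 0.096, 0.995, -0.0]
contact_force: [-0.4, 0.2, -0.2]
width: 0.0433
gripper_force: 46.7
```

Run:
```python
from m import *
d=snap("wrist","w8"); s=manip.get_state(); print(s["position"],s["contact_force"],s["gripper_force"]); board(d,s)
print("edge in seat",toseat(s["position"]+(34.9*H-[0,0,7.0])/1000))
for q in [(15,10),(16,3),(16,1.5),(24,1.5)]: print(q,plan(tE(*q),s))
```

```text
[0.48566034 0.30904885 0.11444339] [ 0.01263514  0.57200625 -0.75483791] 46.72708868980408
board in tool [[-33.6, -48.7, -23.9], [8.0, 2.7, 15.6], [18.7, 47.0, 19.2]]
[ 0.25212725  0.01550847 13.16611487]
cam in tool [ 0.07214735 -0.00074585 -0.14297845] [[0.0, 1.0, -0.0], [-0.959, 0.0, -0.284], [-0.284, 0.0, 0.959]]
edge in seat [13.43485949 -0.9972127  20.54976266]
(15, 10) [-0.173  0.025  0.203]
(16, 3) [-0.287  0.025  0.338]
(16, 1.5) [-0.307  0.025  0.37 ]
(24, 1.5) [-0.476  0.025  0.264]
```

Emit:
play_rows(motion=[[-0.1, 0.02, 0.1, 0, 25], [-0.2, 0.02, 0.2, 0, 25], [-0.28, 0.02, 0.29, 0, 25], [-0.32, 0.02, 0.35, 0, 25], [-0.32, 0.02, 0.35, 0, 25]])

```text
clock: 9.72
position: [0.4984, 0.3073, 0.1005]
ee_rot: [-0.0, 0.096, 0.995, -0.0]
contact_force: [-1.5, 0.1, -0.6]
width: 0.0432
gripper_force: 46.7
```

Run:
```python
from m import *
d=snap("wrist","w9"); s=manip.get_state(); print(s["position"],s["contact_force"],s["gripper_force"]); board(d,s)
print("edge in seat",toseat(s["position"]+(34.3*H-[0,0,7.5])/1000))
```

```text
[0.49829668 0.30736419 0.10071918] [ 0.19589215  0.01113598 -1.24468545] 46.72746777534485
board in tool [[-33.9, -48.8, -27.3], [7.8, 2.7, 15.6], [18.5, 46.9, 19.3]]
[ 0.25423858  0.01735772 13.20241786]
cam in tool [ 0.07192879 -0.00073807 -0.14293852] [[0.0, 1.0, -0.0], [-0.959, -0.0, -0.284], [-0.284, 0.0, 0.959]]
edge in seat [16.18028886 -0.23979519  2.06135332]
```

View pics/w9.png

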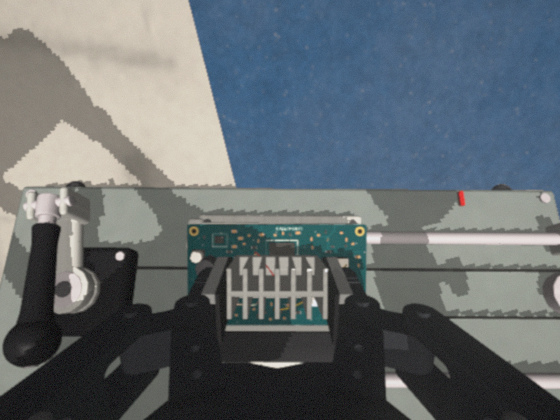

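Emit:
play_rows(motion=[[-0.06, 0, -0.03, 0, 25], [-0.13, 0, -0.07, 0, 25], [-0.19, 0, -0.105, 0, 25], [-0.19, 0, -0.105, 0, 25], [-0.19, 0, -0.105, 0, 25]])

```text
clock: 10.4
position: [0.5052, 0.3062, 0.1049]
ee_rot: [-0.001, 0.096, 0.995, 0.0]
contact_force: [-3.1, 1.4, -0.9]
width: 0.0429
gripper_force: 46.5
```

Run:
```python
from m import *
s=manip.get_state(); print(s["position"],s["contact_force"]); 
print("edge in seat",toseat(s["position"]+(34.3*H-[0,0,7.5])/1000),s["contact_force"]@S)
```

```text
[0.5051719  0.3061756  0.10486545] [-3.10784328  1.41873116 -0.93177874]
edge in seat [24.29320468 -0.09469258  1.88103009] [-3.31051695  0.79966062  0.96990721]
```

Emit:
play_rows(motion=[[-0.05, 0, -0.03, 0, 25], [-0.1, 0, -0.06, 0, 25], [-0.15, 0, -0.09, 0, 25], [-0.19, 0, -0.115, 0, 25], [-0.19, 0, -0.115, 0, 25]])

```text
clock: 11.02
position: [0.5128, 0.3045, 0.1095]
ee_rot: [-0.001, 0.096, 0.995, -0.0]
contact_force: [-4.6, 1.4, -1.0]
width: 0.0431
gripper_force: 46.6
```

Run:
```python
from m import *
d=snap("wrist","w10"); s=manip.get_state(); board(d,s); print(s["position"],s["contact_force"]); 
print("edge in seat",toseat(s["position"]+(34.3*H-[0,0,7.5])/1000),s["contact_force"]@S)
```

```text
board in tool [[-29.1, -48.8, -51.2], [9.3, 9.8, 15.7], [18.5, 47.2, 19.1]]
[ 0.25125202  0.02388333 12.81255093]
cam in tool [ 0.07199509 -0.00067861 -0.1431401 ] [[0.0, 1.0, -0.0], [-0.959, -0.0, -0.284], [-0.284, 0.0, 0.959]]
[0.51283212 0.30451459 0.10954781] [-3.85774065  1.69006217 -1.06524422]
edge in seat [33.42012963 -0.26354065  1.69923017] [-4.04941322  0.92291935  1.27424124]
```

Emit:
play_rows(motion=[[-0.02, 0, 0.04, 0, 25], [0, 0, 0.09, 0, 25], [0.015, 0, 0.14, 0, 25], [0.03, 0, 0.18, 0, 25], [0.03, 0, 0.18, 0, 25]])

```text
clock: 11.7
position: [0.5126, 0.3045, 0.1065]
ee_rot: [0.002, 0.096, 0.995, 0.0]
contact_force: [-10.0, -0.9, 18.6]
width: 0.0434
gripper_force: 49.5
```

Run:
```python
from m import *
d=snap("wrist","w11"); s=manip.get_state(); board(d,s); print(s["position"],s["contact_force"]); 
print(toseat(s["position"]),s["contact_force"]@S)
```

```text
board in tool [[-30.3, -48.8, -54.0], [7.8, 10.9, 15.7], [17.2, 47.0, 19.4]]
[ 0.28560536  0.02806978 12.76191199]
cam in tool [ 0.0720065  -0.0007001  -0.14312696] [[0.0, 1.0, -0.0], [-0.959, 0.0, -0.284], [-0.284, 0.0, 0.959]]
[0.51255333 0.30445443 0.10643522] [-9.75714368 -0.76472961 18.23063737]
[ 6.4347037  -0.37578885 23.73513219] [ 1.66201007 -2.61243016 20.45863471]
```

Emit:
play_rows(motion=[[0.02, 0, 0.05, 0, 25], [0.04, 0, 0.1, 0, 25], [0.06, 0, 0.15, 0, 25], [0.06, 0, 0.15, 0, 25]])

```text
clock: 12.25
position: [0.5104, 0.3048, 0.1]
ee_rot: [0.002, 0.096, 0.995, 0.0]
contact_force: [-9.2, -2.1, 15.5]
width: 0.0434
gripper_force: 51.0
```

Run:
```python
from m import *
d=snap("wrist","w12"); s=manip.get_state(); board(d,s); print(s["position"],s["contact_force"]); 
print(toseat(s["position"]),s["contact_force"]@S)
```

```text
board in tool [[-33.4, -48.8, -74.0], [-1.3, -3.7, 12.2], [12.3, 46.9, 20.4]]
[ 0.39495452  0.03051202 11.97911217]
cam in tool [ 0.07200947 -0.00069903 -0.14311799] [[0.0, 1.0, -0.0], [-0.959, -0.0, -0.284], [-0.284, 0.0, 0.959]]
[0.51036264 0.30485114 0.1000411 ] [-8.55773451 -2.0116799  16.23662762]
[ 1.15846369 -0.40437655 19.49228338] [ 1.80559003 -3.6076124  18.01762276]
```

Emit:
play_rows(motion=[[0.025, 0, 0.05, 0, 25], [0.05, 0, 0.1, 0, 25], [0.07, 0, 0.15, 0, 25], [0.085, 0, 0.19, 0, 25], [0.085, 0, 0.19, 0, 25]])

```text
clock: 12.92
position: [0.509, 0.3051, 0.095]
ee_rot: [0.004, 0.095, 0.995, 0.0]
contact_force: [-9.2, -4.1, 26.7]
width: 0.0434
gripper_force: 53.7
```

```bash
cat >> m.py <<'E'
def low(d,s):
    W=cloud(d); hsv=cv2.cvtColor(d["img"],cv2.COLOR_RGB2HSV)
    m=(hsv[...,0]>78)&(hsv[...,0]<100)&(hsv[...,1]>90)&(np.linalg.norm(W-s["position"],axis=-1)<.07)
    T=(W[m]-SO)@S*1000; T[:,2]-=.9; T=T[abs(T[:,2])<20]
    T=T[(T[:,0]<-8)]; k=np.linalg.lstsq(np.c_[T[:,:2],np.ones(len(T))],T[:,2],rcond=None)[0]
    k2=T[abs(T@[-k[0],-k[1],1]-k[2])<1]; print("lower edge x",np.percentile(k2[:,0],[.5,1,2]).round(1),"top z there",(k[0]*k2[:,0].min()+k[2]).round(1),"theta",np.degrees(-k[0]).round(1),"roll",np.degrees(k[1]).round(1), "y",np.percentile(k2[:,1],[.5,99.5]).round(1))
E
python3 - <<'E'
from m import *
d=snap("wrist","w13"); s=manip.get_state(); print(s["contact_force"]@S,toseat(s["position"])); low(d,s); low(dict(np.load("w12.npz")),s)
E
```

```text
[ 8.46004409 -5.11324226 27.04149614] [-2.65990075 -0.42900464 15.94741926]
lower edge x [-20.2 -19.9 -19.9] top z there 2.1 theta -0.6 roll -0.2 y [-49.   46.5]
lower edge x [-19.6 -19.5 -19.5] top z there 8.2 theta 6.5 roll -0.2 y [-49.   46.4]
```

Emit:
play_rows(motion=[[0, 0, -0.06, 0, 25], [0, 0, -0.06, 0, 25], [0, 0, -0.06, 0, 60], [0, 0, -0.06, 0, 60], [0, 0, -0.06, 0, 60]])

```text
clock: 13.6
position: [0.5072, 0.3057, 0.0912]
ee_rot: [0.001, 0.096, 0.995, -0.0]
contact_force: [0.7, 0.4, 1.0]
width: 0.0595
gripper_force: 0.0
```

Run:
```python
from m import *
d=snap("wrist","w14"); s=manip.get_state(); print(s["contact_force"]@S,toseat(s["position"]),s["width"]); low(d,s)
```

```text
[-0.23263151 -0.44868647  0.40252495] [-6.61688234 -0.20577995 13.73592499] 0.05973161288508369
lower edge x [-24.8 -24.7 -24.7] top z there 2.2 theta -0.4 roll -0.2 y [-49.   46.7]
```

View pics/w14.png

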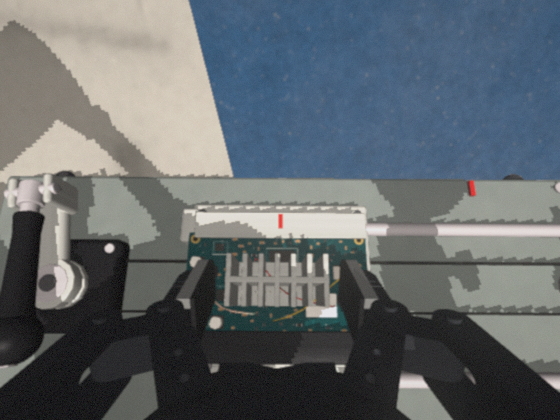

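Emit:
play_rows(motion=[[0, 0, -0.8, 0, 60], [0, 0, -2, 0, 60], [0, 0, -3.2, 0, 44], [0, 0, -4, 0, 44], [0, 0, -4, 0, 44]])

```text
clock: 14.28
position: [0.5081, 0.3065, 0.2541]
ee_rot: [0.003, 0.096, 0.995, 0.001]
contact_force: [0.2, -0.1, -0.5]
width: 0.0439
gripper_force: 0.0
```

Run:
```python
from m import *
W=lambda x,y,z: SO+(x*X+y*Y+z*N)/1000
print("ball",W(23.25,-114,29.1),"hub",W(0,-117.4,22))
for f in np.arange(0,360,30):
    r=np.radians(f); print(f,W(-45*np.cos(r),-117.4-45*np.sin(r),92).round(3))
d=snap("wrist","w15"); s=manip.get_state(); print(s["position"]); stand(d)
```

```text
ball [0.50208027 0.19073931 0.11989563] hub [0.48576996 0.19044608 0.10155387]
0 [0.412 0.205 0.137]
30 [0.413 0.182 0.14 ]
60 [0.423 0.163 0.149]
90 [0.441 0.153 0.161]
120 [0.461 0.156 0.173]
150 [0.478 0.169 0.182]
180 [0.487 0.19  0.185]
210 [0.486 0.213 0.182]
240 [0.476 0.232 0.173]
270 [0.458 0.242 0.161]
300 [0.438 0.239 0.149]
330 [0.421 0.226 0.14 ]
[0.50693338 0.30599528 0.25183285]
bed [ 9.16537177e-04 -2.58845085e-03 -2.16778340e+01]
lower 870 [-51.4 -37.6] 5.6
  y [-48.2  42.9]
jaw 1165 [ 2.8 24.3] 7.1
  y [-46.   40.9]
ball [   9.9 -116.8   27.1] 330 0.8708014400074295
```

Run:
```python
from m import *
s=manip.get_state(); print(s["position"],plan([.502,.1907,.1015],s),yaw(s))
```

```text
[0.50693338 0.30599528 0.25183285] [-0.422 -2.856  3.757] 168.98664573949642
```

Emit:
play_rows(motion=[[-0.2, -1.4, 0, 0, 44], [-0.42, -2.85, 0, 0, 44], [-0.42, -2.85, 1, 0, 44], [-0.42, -2.85, 2, 0, 44], [-0.42, -2.85, 2.5, 0, 44]])

```text
clock: 14.95
position: [0.4983, 0.1896, 0.1469]
ee_rot: [-0.004, 0.096, 0.995, -0.001]
contact_force: [-0.1, -0.9, 0.0]
width: 0.0441
gripper_force: 0.0
```

Emit:
play_rows(motion=[[0, 0, 0, 0, 44], [0, 0, 0, 0, 44]])

```text
clock: 15.2
position: [0.5012, 0.1908, 0.1511]
ee_rot: [-0.0, 0.096, 0.995, -0.0]
contact_force: [-0.1, -0.3, -0.4]
width: 0.044
gripper_force: 0.0
```

Run:
```python
from m import *
d=snap("wrist","w16"); s=manip.get_state(); print(s["position"],plan([.502,.1907,.1015],s),yaw(s)); 
P=(cloud(d)-O)@S*1000; x,y,z=P[...,0],P[...,1],P[...,2]
m=(z>28)&(y<-98)&(y>-136)&(abs(x-10)<18)&(z<45); Q=P[m]; r=least_squares(lambda c:np.linalg.norm(Q-c,axis=1)-11,[10,-117,27],loss="soft_l1"); print("ball",r.x,len(Q))
```

```text
[0.50163895 0.19092667 0.15172065] [-0.009 -0.004  1.256] 168.99193299818558
ball [   8.98745821 -116.99320754   27.4922657 ] 1346
```

View pics/w16.png

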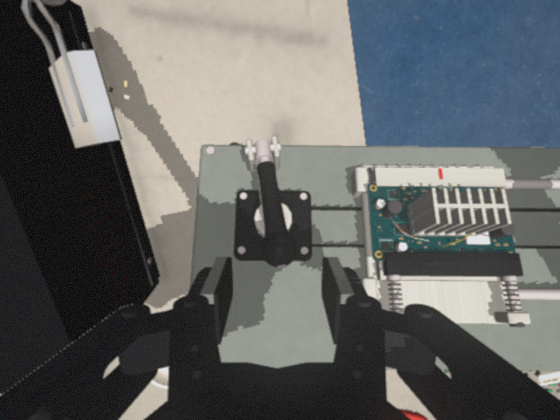

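Emit:
play_rows(motion=[[0, 0, 0.5, 0, 44], [0, 0, 1, 0, 44], [0, 0, 1.25, 0, 44], [0, 0, 1.25, 0, 44]])

```text
clock: 15.75
position: [0.5011, 0.1908, 0.1013]
ee_rot: [-0.0, 0.096, 0.995, -0.0]
contact_force: [-0.1, 0.4, 0.0]
width: 0.0438
gripper_force: 0.0
```

Emit:
play_rows(motion=[[0, 0, 0, 0, 15], [0, 0, 0, 0, 15], [0, 0, 0, 0, 15], [0, 0, 0, 0, 15]], newtons=25)

```text
clock: 16.25
position: [0.5023, 0.1913, 0.102]
ee_rot: [0.001, 0.096, 0.995, 0.001]
contact_force: [2.4, 2.0, 1.6]
width: 0.0199
gripper_force: 24.4
```

```bash
cat >> h.py <<'E'
HUB=np.array([0,-117.4]); 
def ballW(phi,fold,hub=HUB,ofs=0):   # ball centre, world
    c,s=np.cos(phi),np.sin(phi); r=-45+(70)*np.cos(fold)   # along +dir (from hinge towards hub)
    return SO+((hub[0]+r*c)*X+(hub[1]+r*s)*Y+(22+70*np.sin(fold))*N)/1000
E
python3 - <<'E'
from h import *
s=manip.get_state(); R=rot(s); print(s["position"],s["contact_force"],s["gripper_force"],s["width"])
b0=s["position"]+[0,0,.019]; print("ball seat",toseat(b0))
for f in (.1,.3,.6,.9,1.2,1.4,1.571): print(f,toseat(ballW(.138,f)).round(1),np.round((ballW(.138,f)-ballW(.138,.1))@R/.04,2))
E
```

```text
[0.50228927 0.19129727 0.10199039] [2.38435532 2.04487333 1.56255994] 24.44480448961258 0.019933895844494173
ball seat [  23.91383459 -113.41240895   29.97610861]
0.1 [  24.4 -114.    29. ] [0. 0. 0.]
0.3 [  21.7 -114.4   42.7] [ 0.24 -0.01 -0.25]
0.6 [  12.7 -115.6   61.5] [ 0.68 -0.04 -0.54]
0.9 [  -1.5 -117.6   76.8] [ 1.18 -0.09 -0.67]
1.2 [ -19.4 -120.1   87.2] [ 1.7  -0.15 -0.66]
1.4 [ -32.8 -122.    91. ] [ 2.03 -0.2  -0.56]
1.571 [ -44.6 -123.6   92. ] [ 2.3  -0.24 -0.43]
```

Emit:
play_rows(motion=[[0.11, 0, -0.13, 0, 15], [0.24, -0.01, -0.25, 0, 15], [0.45, -0.03, -0.42, 0, 15], [0.68, -0.04, -0.54, 0, 15], [0.92, -0.06, -0.62, 0, 15]])

```text
clock: 16.88
position: [0.4638, 0.1958, 0.1265]
ee_rot: [0.0, 0.096, 0.995, 0.0]
contact_force: [2.1, 5.6, 0.2]
width: 0.0202
gripper_force: 24.6
```

Emit:
play_rows(motion=[[0.26, -0.03, -0.05, 0, 15], [0.52, -0.06, -0.06, 0, 15], [0.78, -0.09, -0.04, 0, 15], [0.78, -0.09, -0.04, 0, 15]])

```text
clock: 17.38
position: [0.4311, 0.1981, 0.1278]
ee_rot: [-0.001, 0.096, 0.995, 0.0]
contact_force: [0.8, 4.8, 1.9]
width: 0.02
gripper_force: 25.3
```

Run:
```python
from h import *
s=manip.get_state(); R=rot(s); print(s["position"],s["contact_force"],s["contact_force"]@S,s["gripper_force"],s["width"])
b0=s["position"]+[0,0,.019]; print("ball seat",toseat(b0))
for f in (1.2,1.3,1.4,1.5,1.571,1.6): print(f,toseat(ballW(.138,f)).round(1),np.round((ballW(.138,f)-b0)@R/.04,2))
```

```text
[0.43108335 0.19811101 0.12776097] [0.82976115 4.82433208 1.92930281] [0.93247327 4.8940214  1.69231824] 25.289130806922913 0.01996744288627471
ball seat [ -22.80899187 -120.31058974   89.55987343]
1.2 [ -19.4 -120.1   87.2] [-0.1   0.01  0.  ]
1.3 [ -26.  -121.    89.4] [ 0.07 -0.02  0.05]
1.4 [ -32.8 -122.    91. ] [ 0.23 -0.04  0.1 ]
1.5 [ -39.7 -122.9   91.8] [ 0.39 -0.06  0.18]
1.571 [ -44.6 -123.6   92. ] [ 0.49 -0.08  0.24]
1.6 [ -46.6 -123.9   92. ] [ 0.54 -0.09  0.27]
```

Emit:
play_rows(motion=[[0.15, 0, 0.07, 0, 15], [0.3, 0, 0.13, 0, 15], [0.45, 0, 0.21, 0, 15], [0.55, 0, 0.27, 0, 15], [0.55, 0, 0.27, 0, 15]])

```text
clock: 18.0
position: [0.4101, 0.201, 0.1162]
ee_rot: [-0.001, 0.096, 0.995, -0.001]
contact_force: [-0.2, -2.5, 2.5]
width: 0.0199
gripper_force: 27.1
```

Run:
```python
from h import *
s=manip.get_state(); R=rot(s); print(s["position"],s["contact_force"],s["contact_force"]@S,s["gripper_force"],s["width"])
b0=s["position"]+[0,0,.019]; print("ball seat",toseat(b0),plan(s["position"]+(-3*X)/1000,s),plan(s["position"]+(-3*N)/1000,s))
d=snap("wrist","w17")
```

```text
[0.41013217 0.20102829 0.11618623] [-0.23489059 -2.53893658  2.47439713] [ 1.52653057 -2.5371084   1.96387349] 27.12227314710617 0.01986243467402266
ball seat [ -46.85589972 -121.44457912   90.93737248] [0.064 0.    0.04 ] [-0.04   0.     0.064]
```

View pics/w17.png

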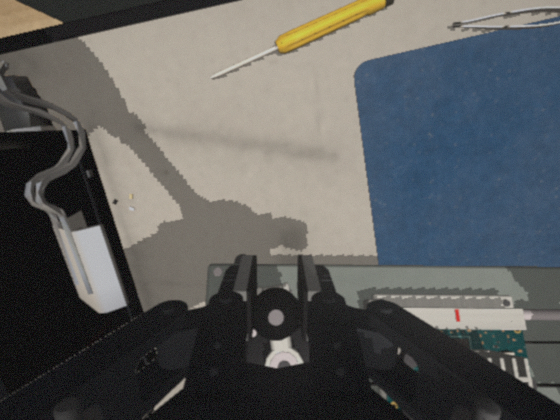

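Emit:
play_rows(motion=[[0.06, 0.02, 0.04, 0, 15], [0.12, 0.02, 0.08, 0, 15], [0.12, 0.02, 0.08, 0, 15], [0.12, 0.02, 0.08, 0, 15]])

```text
clock: 18.55
position: [0.4068, 0.2037, 0.1134]
ee_rot: [-0.0, 0.096, 0.995, -0.0]
contact_force: [-0.7, -1.0, 2.2]
width: 0.0203
gripper_force: 27.3
```

Run:
```python
from h import *
s=manip.get_state(); print(s["position"],s["contact_force"]@S,s["gripper_force"],s["width"])
b0=s["position"]+[0,0,.019]; print("ball seat",toseat(b0))
```

```text
[0.40682021 0.20366485 0.11344434] [ 0.75844593 -1.1350144   2.14621831] 27.34176456928253 0.020254398090905852
ball seat [ -51.49261028 -119.48841366   90.60152733]
```

```bash
cat >> m.py <<'E'
def ballfit(tag,guess=(0,0,-19)):
    d=snap("wrist",tag); s=manip.get_state(); T=((cloud(d)-s["position"])@rot(s)*1000)
    m=(abs(T[...,1])<6)&(np.linalg.norm(T-np.array(guess),axis=-1)<18)&(T[...,2]<-15); Q=T[m]
    r=least_squares(lambda c:np.linalg.norm(Q-c,axis=1)-11,[*guess],loss="soft_l1"); 
    w=s["position"]+rot(s)@r.x/1000
    print("ball in tool",r.x.round(1),len(Q),np.abs(r.fun).mean().round(2),"seat",toseat(w).round(1),"F",(s["contact_force"]@S).round(1),"tcp seat",toseat(s["position"]).round(1),s["width"])
    return d,s
E
python3 - <<'E'
from m import *
d,s=ballfit("w18")
T=((cloud(d)-s["position"])@rot(s)*1000)
for x0 in range(-24,25,4):
    m=(abs(T[...,1])<4)&(abs(T[...,0]-x0)<2)&(T[...,2]>-45)&(T[...,2]<60); print(x0,m.sum(),np.percentile(T[m][:,2],[5,50,95]).round(1) if m.any() else 0)
E
```

```text
ball in tool [ -6.8  -1.4 -26.4] 951 0.39 seat [ -41.7 -120.9   93.3] F [ 0.9 -1.   0.7] tcp seat [ -61.5 -119.5   74.5] 0.020134064677963102
-24 0 0
-20 0 0
-16 7 [-34.6 -34.2 -33.7]
-12 96 [-36.7 -35.8 -34.2]
-8 152 [-37.7 -36.9 -35.6]
-4 201 [-37.8 -36.7 -35.2]
0 284 [-36.6 -34.7 -31.7]
4 292 [-32.9 -29.2 -23.5]
8 0 0
12 0 0
16 0 0
20 0 0
24 0 0
```

Emit:
play_rows(motion=[[0, 0, 0, 0, 34], [-0.17, -0.03, -0.14, 0, 34], [-0.17, -0.03, -0.14, 0, 34], [-0.17, -0.03, -0.14, 0, 15], [-0.17, -0.03, -0.14, 0, 15]], newtons=40)

```text
clock: 19.23
position: [0.4135, 0.2015, 0.1194]
ee_rot: [0.0, 0.096, 0.995, 0.0]
contact_force: [0.4, 0.9, 1.8]
width: 0.0196
gripper_force: 38.9
```

Emit:
play_rows(motion=[[0, 0, 0, 0, 15], [0, 0, 0, 0, 15]])

```text
clock: 19.48
position: [0.4135, 0.2015, 0.1194]
ee_rot: [0.0, 0.096, 0.995, 0.0]
contact_force: [-0.3, 2.0, 1.7]
width: 0.0195
gripper_force: 39.0
```

Run:
```python
from m import *
ballfit("w19")
```

```text
ball in tool [  0.5  -0.5 -20.3] 1388 0.38 seat [ -42.1 -120.8   93.3] F [0.1 1.1 2.6] tcp seat [ -52.5 -120.3   75.8] 0.019198547748080497
```

Emit:
play_rows(motion=[[0.05, 0, 0.03, 0, 15], [0.1, 0, 0.06, 0, 15], [0.14, 0, 0.085, 0, 15], [0.14, 0, 0.085, 0, 15]])

```text
clock: 20.02
position: [0.4096, 0.2023, 0.1168]
ee_rot: [0.002, 0.096, 0.995, 0.0]
contact_force: [1.6, -0.7, 6.4]
width: 0.0194
gripper_force: 39.3
```

Run:
```python
from m import *
ballfit("w20")
```

```text
ball in tool [  0.1  -0.9 -20.8] 1389 0.38 seat [ -46.3 -121.2   93.4] F [ 4.4 -0.4  5.2] tcp seat [ -57.2 -120.3   75.7] 0.019142355440243647
```

Emit:
play_rows(motion=[[0.05, 0, 0.03, 0, 15], [0.1, 0, 0.06, 0, 15], [0.1, 0, 0.06, 0, 15]])

```text
clock: 20.45
position: [0.4088, 0.2031, 0.1158]
ee_rot: [0.005, 0.095, 0.995, 0.0]
contact_force: [4.0, -3.0, 11.7]
width: 0.0198
gripper_force: 39.6
```

Run:
```python
from m import *
ballfit("w21")
```

```text
ball in tool [ -0.6  -1.1 -21.4] 1393 0.39 seat [ -46.8 -120.8   93.4] F [10.  -0.2  7.1] tcp seat [ -58.5 -119.7   75.4] 0.01958643385618873
```

Emit:
play_rows(motion=[[-0.07, 0, -0.045, 0, 15], [-0.07, 0, -0.045, 0, 15]], newtons=60)

```text
clock: 20.75
position: [0.4096, 0.2028, 0.1167]
ee_rot: [0.003, 0.096, 0.995, 0.001]
contact_force: [1.8, -0.4, 7.6]
width: 0.0185
gripper_force: 58.5
```

```bash
cat > wind.py <<'E'
from m import *
def D(p,p0,r=47): return np.array([-r*(np.cos(p)-np.cos(p0)),-r*(np.sin(p)-np.sin(p0)),0])
def tab(p0,step=.2,n=5,fix=(0,0,0),r=47):
    s=manip.get_state(); R=rot(s)
    print(round(p0,2),[[*np.round((S@(D(p0+step*i,p0,r)+np.array(fix)))@R/40,3).tolist()] for i in range(1,n+1)])
def chk(tag,hub=(-1.2,-116.3)):
    d,s=ballfit(tag); P=(cloud(d)-SO)@S*1000
E
python3 - <<'E'
from wind import *
chk("w22")
for k in range(9): tab(.1+k)
E
```

```text
ball in tool [ -0.1  -1.  -20.8] 1397 0.39 seat [ -46.3 -120.8   93.4] F [ 6.  -0.1  5.8] tcp seat [ -57.3 -119.8   75.7] 0.018708610961537957
0.1 [[-0.04, -0.23, -0.025], [-0.117, -0.446, -0.073], [-0.23, -0.639, -0.143], [-0.373, -0.803, -0.232], [-0.541, -0.929, -0.335]]
1.1 [[-0.186, -0.085, -0.115], [-0.383, -0.125, -0.236], [-0.583, -0.118, -0.359], [-0.777, -0.064, -0.479], [-0.959, 0.034, -0.591]]
2.1 [[-0.161, 0.138, -0.099], [-0.296, 0.311, -0.182], [-0.399, 0.512, -0.245], [-0.466, 0.734, -0.286], [-0.495, 0.966, -0.303]]
3.1 [[0.012, 0.234, 0.008], [0.063, 0.461, 0.039], [0.151, 0.671, 0.094], [0.273, 0.857, 0.17], [0.424, 1.01, 0.263]]
4.1 [[0.174, 0.115, 0.107], [0.364, 0.187, 0.225], [0.563, 0.213, 0.347], [0.761, 0.192, 0.47], [0.953, 0.125, 0.588]]
5.1 [[0.176, -0.11, 0.109], [0.331, -0.259, 0.203], [0.457, -0.441, 0.281], [0.55, -0.649, 0.338], [0.606, -0.874, 0.372]]
6.1 [[0.017, -0.234, 0.01], [-0.007, -0.467, -0.005], [-0.069, -0.69, -0.044], [-0.167, -0.894, -0.105], [-0.299, -1.07, -0.186]]
7.1 [[-0.158, -0.143, -0.098], [-0.338, -0.245, -0.209], [-0.531, -0.304, -0.328], [-0.731, -0.317, -0.451], [-0.928, -0.282, -0.573]]
8.1 [[-0.188, 0.08, -0.116], [-0.359, 0.202, -0.221], [-0.505, 0.361, -0.311], [-0.622, 0.551, -0.383], [-0.704, 0.765, -0.433]]
```

Emit:
play_rows(motion=[[-0.04, -0.23, -0.03, 0, 15], [-0.12, -0.45, -0.08, 0, 15], [-0.23, -0.64, -0.15, 0, 15], [-0.37, -0.8, -0.24, 0, 15], [-0.54, -0.93, -0.34, 0, 15]])

```text
clock: 21.42
position: [0.4217, 0.1633, 0.1292]
ee_rot: [0.001, 0.097, 0.995, 0.002]
contact_force: [0.9, 6.8, 3.1]
width: 0.0188
gripper_force: 58.5
```

Run:
```python
from wind import *
chk("w23")
```

```text
ball in tool [  1.6   0.6 -19.6] 1384 0.39 seat [ -24.3 -156.1   93.5] F [1.  5.6 3.5] tcp seat [ -33.3 -156.7   76. ] 0.018600900175512653
```

Emit:
play_rows(motion=[[-0.19, -0.08, -0.12, 0, 15], [-0.38, -0.12, -0.24, 0, 15], [-0.58, -0.12, -0.36, 0, 15], [-0.78, -0.06, -0.48, 0, 15], [-0.96, 0.03, -0.59, 0, 15]])

```text
clock: 22.1
position: [0.4569, 0.1551, 0.1518]
ee_rot: [-0.003, 0.096, 0.995, -0.001]
contact_force: [-4.5, 1.0, 1.4]
width: 0.0188
gripper_force: 58.9
```

Run:
```python
from wind import *
chk("w24")
```

```text
ball in tool [  3.4  -2.  -18.7] 1348 0.39 seat [  17.4 -158.6   93.6] F [-1.7  0.9  7. ] tcp seat [  10.3 -156.7   76. ] 0.01858250101883985
```

Emit:
play_rows(motion=[[-0.16, 0.14, -0.1, 0, 15], [-0.3, 0.31, -0.18, 0, 15], [-0.4, 0.51, -0.25, 0, 15], [-0.47, 0.73, -0.29, 0, 15], [-0.5, 0.97, -0.3, 0, 15]])

```text
clock: 22.78
position: [0.4862, 0.1898, 0.1653]
ee_rot: [0.0, 0.096, 0.995, -0.001]
contact_force: [-4.4, -1.5, 7.0]
width: 0.0189
gripper_force: 59.4
```

Run:
```python
from wind import *
chk("w25")
```

```text
ball in tool [  1.2  -2.8 -20.1] 1333 0.38 seat [  44.  -119.4   93.4] F [-0.1 -1.4  8.3] tcp seat [  34.4 -116.6   75.7] 0.018784370683420516
```

Emit:
play_rows(motion=[[0.01, 0.23, 0.01, 0, 15], [0.06, 0.46, 0.04, 0, 15], [0.15, 0.67, 0.09, 0, 15], [0.27, 0.86, 0.17, 0, 15], [0.42, 1.01, 0.26, 0, 15]])

```text
clock: 23.45
position: [0.4768, 0.2324, 0.1543]
ee_rot: [-0.0, 0.096, 0.995, -0.001]
contact_force: [-4.3, -3.5, 5.4]
width: 0.0188
gripper_force: 59.3
```

Emit:
play_rows(motion=[[0.17, 0.12, 0.11, 0, 15], [0.36, 0.19, 0.22, 0, 15], [0.56, 0.21, 0.35, 0, 15], [0.76, 0.19, 0.47, 0, 15], [0.95, 0.12, 0.59, 0, 15]])

```text
clock: 24.08
position: [0.4421, 0.2436, 0.1314]
ee_rot: [0.002, 0.095, 0.995, -0.001]
contact_force: [-1.9, -7.0, 10.3]
width: 0.019
gripper_force: 59.7
```

Run:
```python
from wind import *
chk("w26")
```

```text
ball in tool [ -1.2  -1.  -21.5] 1408 0.39 seat [-18.2 -75.2  93.2] F [ 1.7 -6.2  6.1] tcp seat [-30.5 -74.3  75.5] 0.018702714811069332
```

Emit:
play_rows(motion=[[0.18, -0.11, 0.11, 0, 15], [0.33, -0.26, 0.2, 0, 15], [0.46, -0.44, 0.28, 0, 15], [0.55, -0.65, 0.34, 0, 15], [0.61, -0.87, 0.37, 0, 15]])

```text
clock: 24.75
position: [0.4139, 0.2168, 0.1176]
ee_rot: [0.004, 0.096, 0.995, 0.002]
contact_force: [0.9, 1.5, 9.0]
width: 0.0185
gripper_force: 59.5
```

Emit:
play_rows(motion=[[0.02, -0.23, 0.01, 0, 15], [-0.01, -0.47, 0, 0, 15], [-0.07, -0.69, -0.04, 0, 15], [-0.17, -0.89, -0.1, 0, 15], [-0.3, -1.07, -0.19, 0, 15]])

```text
clock: 25.38
position: [0.4155, 0.1728, 0.1242]
ee_rot: [0.002, 0.096, 0.995, 0.002]
contact_force: [-0.9, 4.4, 3.1]
width: 0.0187
gripper_force: 59.2
```

Run:
```python
from wind import *
chk("w27")
```

```text
ball in tool [  1.5   0.7 -19.7] 1389 0.4 seat [ -33.7 -148.3   93.5] F [0.7 2.9 6.5] tcp seat [ -42.8 -149.    75.9] 0.019020626642430132
```

Emit:
play_rows(motion=[[-0.16, -0.14, -0.1, 0, 15], [-0.34, -0.24, -0.21, 0, 15], [-0.53, -0.3, -0.33, 0, 15], [-0.73, -0.32, -0.45, 0, 15], [-0.93, -0.28, -0.57, 0, 15]])

```text
clock: 26.05
position: [0.4468, 0.1534, 0.1458]
ee_rot: [-0.002, 0.096, 0.995, 0.0]
contact_force: [-6.6, 2.9, 3.2]
width: 0.0186
gripper_force: 59.2
```

Emit:
play_rows(motion=[[-0.19, 0.08, -0.12, 0, 15], [-0.36, 0.2, -0.22, 0, 15], [-0.5, 0.36, -0.31, 0, 15], [-0.57, 0.45, -0.35, 0, 15], [-0.57, 0.45, -0.35, 0, 15]])

```text
clock: 26.68
position: [0.4735, 0.1661, 0.1605]
ee_rot: [-0.001, 0.096, 0.995, -0.001]
contact_force: [-5.2, 0.2, 7.6]
width: 0.0189
gripper_force: 59.6
```

Run:
```python
from wind import *
chk("w28"); tab(8.8,.1)
```

```text
ball in tool [  1.1  -1.2 -20.1] 1376 0.39 seat [  34.6 -144.8   93.5] F [-0.5 -2.   9. ] tcp seat [  25.  -143.7   75.9] 0.019050288361849226
8.8 [[-0.054, 0.099, -0.034], [-0.1, 0.203, -0.063], [-0.136, 0.312, -0.086], [-0.163, 0.425, -0.103], [-0.18, 0.541, -0.114]]
```

Emit:
play_rows(motion=[[-0.05, 0.1, -0.03, 0, 15], [-0.1, 0.2, -0.06, 0, 15], [-0.14, 0.31, -0.09, 0, 15], [-0.14, 0.31, -0.09, 0, 15], [-0.14, 0.31, -0.09, 0, 15]])

```text
clock: 27.35
position: [0.4799, 0.1748, 0.1634]
ee_rot: [-0.002, 0.095, 0.995, -0.003]
contact_force: [-6.5, -5.3, 6.1]
width: 0.0187
gripper_force: 59.6
```

Run:
```python
from wind import *
chk("w29"); tab(9.1,.1)
```

```text
ball in tool [  1.3  -2.5 -19.9] 1354 0.39 seat [  39.9 -136.3   93.5] F [-1.2 -7.4  8.2] tcp seat [  30.4 -133.9   75.9] 0.01826849405118535
9.1 [[-0.027, 0.113, -0.018], [-0.044, 0.228, -0.029], [-0.052, 0.346, -0.035], [-0.05, 0.463, -0.034], [-0.037, 0.58, -0.027]]
```

Emit:
play_rows(motion=[[-0.03, 0.06, -0.02, 0, 15], [-0.03, 0.12, -0.02, 0, 15], [-0.04, 0.17, -0.02, 0, 15], [-0.04, 0.17, -0.02, 0, 15]])

```text
clock: 27.9
position: [0.4795, 0.1771, 0.1629]
ee_rot: [-0.005, 0.095, 0.995, -0.008]
contact_force: [-9.7, -15.4, 5.5]
width: 0.0188
gripper_force: 59.8
```

Run:
```python
from wind import *
chk("w30")
```

```text
ball in tool [  1.9  -4.1 -19.6] 1259 0.35 seat [  38.4 -135.6   93.5] F [ -3.4 -17.2   9.4] tcp seat [  29.5 -131.7   75.9] 0.019071485202183616
```

Emit:
play_rows(motion=[[0, -0.12, 0, 0, 15], [0, -0.25, -0.03, 0, 15], [0, -0.25, -0.03, 0, 15]])

```text
clock: 28.32
position: [0.4805, 0.1734, 0.1641]
ee_rot: [-0.003, 0.096, 0.995, -0.001]
contact_force: [-5.7, -0.3, -3.8]
width: 0.0189
gripper_force: 59.2
```

Run:
```python
from wind import *
chk("w31")
```

```text
ball in tool [  1.7  -1.4 -19.5] 1364 0.37 seat [  40.4 -136.5   93.5] F [-6.7 -0.6 -0.7] tcp seat [  31.5 -135.1   76. ] 0.018754132359091423
```

Emit:
play_rows(motion=[[0, 0, 0, 0, 38], [0, 0, 0, 0, 38], [0, 0, -0.5, 0, 38], [0, 0, -1.2, 0, 38], [0, 0, -2.2, 0, 38]])

```text
clock: 29.0
position: [0.4833, 0.1739, 0.2543]
ee_rot: [0.0, 0.096, 0.995, -0.0]
contact_force: [0.7, -0.3, -0.2]
width: 0.0379
gripper_force: 0.0
```

Emit:
play_rows(motion=[[0, 0, -0.4, 0, 38], [0, 0, -0.4, 0, 38], [0, 0, -0.4, 0, 38]])

```text
clock: 29.38
position: [0.4827, 0.1739, 0.269]
ee_rot: [-0.0, 0.096, 0.995, -0.0]
contact_force: [-0.9, 0.1, -0.2]
width: 0.0381
gripper_force: 0.0
```

Run:
```python
from wind import *
d=snap("wrist","w32"); s=manip.get_state(); print(s["position"],s["contact_force"])
P=(cloud(d)-SO)@S*1000; P[...,2]-=.9; x,y,z=P[...,0],P[...,1],P[...,2]
m=(z>82)&(z<110)&(abs(x-41)<14)&(abs(y+136)<14); Q=P[m]; r=least_squares(lambda c:np.linalg.norm(Q-c,axis=1)-11,[41,-136,92],loss="soft_l1"); print("ball",r.x.round(1),len(Q))
b=r.x-[-1.2,-116.3,0]; print("phi",np.arctan2(-b[1],-b[0])+2*np.pi,"r",np.hypot(*b[:2]))
hsv=cv2.cvtColor(d["img"],cv2.COLOR_RGB2HSV); m=(hsv[...,0]>78)&(hsv[...,0]<100)&(hsv[...,1]>90)&(abs(z)<10)&(abs(x)<40)&(abs(y-125)<70); Q=P[m]
print("board",len(Q),np.percentile(Q,[1,50,99],axis=0).round(1).tolist(),np.linalg.lstsq(np.c_[Q[:,:2],np.ones(len(Q))],Q[:,2],rcond=None)[0])
d=snap("top","t4"); P=(cloud(d)-SO)@S*1000; hsv=cv2.cvtColor(d["img"],cv2.COLOR_RGB2HSV); x,y,z=P[...,0],P[...,1],P[...,2]
m=(hsv[...,0]>78)&(hsv[...,0]<100)&(hsv[...,1]>90)&(abs(z)<10)&(abs(x)<40)&(abs(y-125)<80); Q=P[m]; print("top",m.sum(),np.percentile(Q,[2,50,98],axis=0).round(1).tolist() if m.any() else 0)
```

```text
[0.48243804 0.17384898 0.26861841] [-0.51316062  0.87416428  0.1902437 ]
ball [  39.2 -135.8   92.5] 648
phi 8.974663867253655 r 44.83499841526537
board 173 [[-23.4, 93.8, 0.3], [18.4, 132.4, 1.8], [20.8, 163.1, 3.3]] [-5.62843269e-03  5.37653031e-04  1.81096169e+00]
top 80 [[-23.8, 77.7, -1.0], [0.5, 98.5, 3.7], [20.0, 170.2, 8.6]]
```

```bash
python3 -c "
from rig import manip
print(manip.sign_off())"
```

```text
the job is handed in; nothing more can be done
None
```

I clamped the heat-sink board under both lips, folded the crank handle square out against its stop, wound the carriage home to the crank's stop (measured about 8.97 of 9.0 rad), and handed the job in at about 29 s; I noticed no bump to the camera or the other things on the table, but did not check them in a final picture.

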